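# Dock a board carrier in the test rail and lock it

## Task

Push the board carrier along its rail until it is fully home against the black contact block at the rail's end, then slide the black lock grip at the side of the rail all the way in to its end stop, so that the bolt stands behind the carrier. Leave the wire spool and the small round tin next to the rail where they stand, and let go of everything at the end.

Things in the scene. Friction and masses are not known exactly. Their poses are not given: they have to be found in the camera images.
- rail: Fixed aluminium test rail, a flat channel 380 mm long (y), 124 mm wide (x), walls and lips 28 mm high. Origin: at table height, midway across the channel. y axis: level, along the channel to the contact block (black, 124 x 48 mm, 70 mm high, face at y = +150 mm). x axis: level, to the side where the lock is. The lock's bolt crosses the channel at y = +8 mm.
- carrier: Carrier, centre of its underside: a loose black plate 100 (x) x 130 (y) x 12 mm, its top 20 mm above the table, 0.35 to 0.7 kg, with a green circuit board on it. It slides with plain friction on the rail under its lips (2 mm play to each side, 3 mm upward) and cannot be lifted out. Axes as the rail's. The handle bar stands 47 mm to the rear (-y) of this point.
- handle (a point): Centre of the carrier's steel handle bar, 55 mm above the table, axes as the rail's. The bar is 76 mm long across the rail (x), 14 mm thick along it (y), 12 mm high, on two posts 33 mm either side of its middle; below it 29 mm are open. For 60 mm ahead (+y) of it nothing is higher than 36 mm above the table; then the board's tall parts reach 50 mm. Behind it the bare plate goes on 18 mm.
- home (a point): The point, fixed to the rail, at which the centre of the handle bar lies when the carrier is fully home against the contact block (rail coordinates 0, 38, 55 mm). Axes as those of the rail.
- lock_grip (a point): Centre of the black ribbed lock grip, 51 mm above the table: a block 60 mm long along the rail's x, 24 mm thick along y (26 mm over the ribs), 42 mm high. It slides along the rail's -x, towards the channel, at rail y = +8 mm. Beside it (in y) nothing within 60 mm is higher than 30 mm. Its 14 mm bolt, 17 mm above the table, passes 5 mm behind the carrier when that is home, and else runs into it.
- lock (a joint): Travel of the lock grip in m: 0 fully out (grip centre at rail x = +155 mm), 0.060 at its end stop, fully in (grip centre at rail x = +95 mm). It starts nearly out, slides with about 3 N of friction and stays where it is left.
- spool_center (a point): Centre of a yellow spool of solder wire, 48 mm across and 40 mm high, standing loose on the table beside the rail, on the lock's side, about 125 mm behind (-y of) the lock grip. Not to be moved.
- tin_center (a point): Centre of a round steel tin with a lid, 52 mm across and 45 mm high, standing loose on the table beside the rail, on the lock's side, about 120 mm ahead (+y) of the lock grip. Not to be moved.

How it is judged:
On the way:
1. the carrier is home against the contact block while the lock is still out (y of handle in the frame of home above -0.006 m and value of joint lock below 0.03 m), for 0.2 s.
At the end, for the whole second after the job is handed in: The carrier is within 6 mm of fully home (handle bar within 12 mm of its home point), the lock grip within 5 mm of its inner end stop, both at rest, and nothing is held (value of joint lock above 0.055 m and y of handle in the frame of home above -0.006 m and distance between handle and home below 0.012 m and velocity of joint lock below 0.01 m/s and linear speed of carrier below 0.01 m/s); the robot touches nothing.
It fails at once if the spool is moved more than 30 mm or knocked over (distance of spool_center from where it was at the start of the episode above 0.03 m or angle between spool_center's own z axis and vertical above 0.6 rad).
It fails at once if the tin is moved more than 30 mm or knocked over (distance of tin_center from where it was at the start of the episode above 0.03 m or angle between tin_center's own z axis and vertical above 0.6 rad).
It also fails if it takes over 45 s, if anything falls off the work surface, if the arm or the gripper's body presses on something with over 40 N, if the wrist force passes 120 N, or if a joint passes its speed limit or range.

## Robot

A 6-joint arm with a two-finger parallel gripper is mounted at the origin on the work surface. World frame = base frame: x ahead of the robot, y to its left, z up, the work surface at z = 0. Lengths are in m, angles in rad, forces in N, time in s.
With the tool pointing down it reaches from about 0.325 to 0.9 m from the base axis. Payload 3.5 kg.
Tool frame: the origin (TCP) lies at the very end of the fingers, on their centre line; the grasp point (between the pads) lies 19 mm behind it; x points along the fingers, z is the direction in which the jaws open and shut, and the axes are right-handed (so a half turn about x gives the same grasp; the last joint's range is limited). The gripper opens to 85 mm and grips with 20 to 120 N. Pads are 22 mm wide; open, the fingers measure 114 mm over their backs; the gripper's body (76 mm by 85 mm) begins 54 mm behind the grasp point. The pads swing forward as they close: fully open they stand 13 mm farther back than shut.
Start: joints at [1.103, 0.276, -0.026, 1.268, 0, 1.467], TCP at [0.223, 0.584, 0.231] pointing down, gripper open.
Joint ranges: [-3.12, 3.12], [-0.85, 1.88], [-1.08, 1.24], [-1.95, 2.15], [-1.57, 1.53], [-3.14, 3.14]. Speed limits (rad/s): [2.57, 2.57, 3.14, 3.14, 3.14, 3.14].

## Interface

Orientations are given as a unit quaternion [x, y, z, w].
In Python, from workcell import bot, camera, ticket gives the robot as it stands. The module is installed in compiled form; this text tells all that it offers.
- The arm moves only by the tool apply_moves, never from a script. Its argument "increments" is a list that holds one entry, the list of rows, each a list of 5 numbers: the shift along the tool's x, y, z in m, then the turn about the tool's x in degrees, then the opening, from -1 (shut) to 1 (fully open). A call has 1 to 20 rows; each row shifts and turns the commanded pose from where the row before left it, along the tool's axes as they then stand; what a row does not reach is not made up. A row lasts 1/10 s, in which the tool goes at most 50 mm and 8.59 degrees, less where a joint would pass 70% of its speed; a pose out of reach is approached as far as the arm can. A call with a gripper value outside its range is refused whole. The fingers move at their own pace and stop on an object; "squeeze" is the grip in N (left out, the last holds). Time passes only in rows, so rows that do not move let the fingers close. It gives the time, the measured TCP pose, the force and the opening at its end, in the units of the state.
- bot.get_obs(): the state, without advancing time (a new reading comes with each control period).
- camera(name): name is "scene" or "top" or "wrist"; returns a dict with "image" (420x560x3 uint8, red, green, blue), "fx", "fy", "cx", "cy" (pixels), "R" (3x3) and "t" (3): a world point X has camera coordinates R X + t. Camera axes: x right, y down, z forward; pixel columns grow to the right and rows downward; lengths in m; the calibration is good to about 2 mm. A picture is of the moment at which its call begins. There is no depth.
- ticket.job_done(): hands the job in, once; it reports no verdict.
The state is a dict: "time": time; "qpos": joint angles; "joint_velocities": joint speeds; "effort": joint torques, N m; "eef_pos": TCP position; "tcp_rot": TCP orientation; "force": force on the tool from outside, world axes, zero at the start; "wrist_torque": the same for the moment, N m; "finger_gap": opening from 0.0 (shut) to 1.0 (fully open).
Only numpy, scipy, OpenCV 4.12 (cv2) and the standard library are available. Lean on these libraries where they do the work, as an engineer would, in place of code of your own. Each camera call takes 0.05 s, during which the arm holds its last target.

## Working session

There is one attempt and no reset: what is moved stays moved. The work goes in short steps, Python scripts to look and compute and a tool call to move; the robot and the scene stay as the last step left them, time stands still between calls to the robot, and variables do not carry over. Pictures are saved under pics/ and viewed, and the job is handed in when it is done.

Besides the shell and the picture viewer there is one more tool, called after "Call:" as a command line: name --argument value ..., lists and objects as JSON in quotes. apply_moves: Moves the arm, as the interface text tells. Its arguments: {"type":"object","properties":{"increments":{"type":"array","items":{"type":"array","items":{"type":"array","items":{"type":"number"}}}},"squeeze":{"type":"number"}},"required":["increments"]}

```bash
mkdir -p pics; python3 - <<'E'
from workcell import bot,camera
import cv2,pickle
o=bot.get_obs();print(o)
d={}
for n in("scene","top","wrist"):
    c=camera(n);d[n]=c;cv2.imwrite(f"pics/{n}0.png",c["image"][:,:,::-1])
    print(n,c["fx"],c["cx"],c["cy"],c["R"],c["t"])
pickle.dump(d,open("d0.pkl","wb"))
E
```

```text
{'time': 0.0, 'qpos': array([ 1.10262006e+00,  2.77151340e-01, -2.78804542e-02,  1.26797218e+00,
       -1.89761432e-06,  1.46742350e+00]), 'joint_velocities': array([-0.00065877,  0.0002109 , -0.00014658,  0.00016732,  0.00068544,
        0.0020156 ]), 'effort': array([-1.32894278e-03, -4.45502186e+01,  2.95205176e+01,  1.64721021e-02,
       -1.76420822e-04, -3.22693808e-06]), 'eef_pos': array([0.22262519, 0.58318667, 0.23014849]), 'tcp_rot': array([-0.40138374,  0.58308586,  0.40063468,  0.58171628]), 'force': array([-0.45251711, -0.20581057, -0.37017359]), 'wrist_torque': array([ 0.00843539,  0.00767301, -0.02562507]), 'finger_gap': 0.9984697506214834}
scene 402.31978943572074 282.0430569742627 202.5614981032995 [[ 0.58171763  0.81324146 -0.0155862 ]
 [ 0.54889374 -0.40662478 -0.73032318]
 [-0.60026682  0.4162867  -0.68292395]] [-0.39628935 -0.24042222  1.10224846]
top 476.7554123764076 285.48205238759965 210.5147803507512 [[-0.01412419 -0.99987838 -0.00661315]
 [-0.98135919  0.01512973 -0.19158611]
 [ 0.19166286  0.00378387 -0.98145353]] [0.06788349 0.60214462 0.82895695]
wrist 294.5653748763383 285.6006641841477 209.87642506195763 [[ 0.35678325  0.93418433 -0.00231145]
 [ 0.89048884 -0.33934511  0.3031081 ]
 [ 0.28237446 -0.11020222 -0.95295338]] [-0.62375105 -0.04104707  0.38148426]
```

View pics/top0.png

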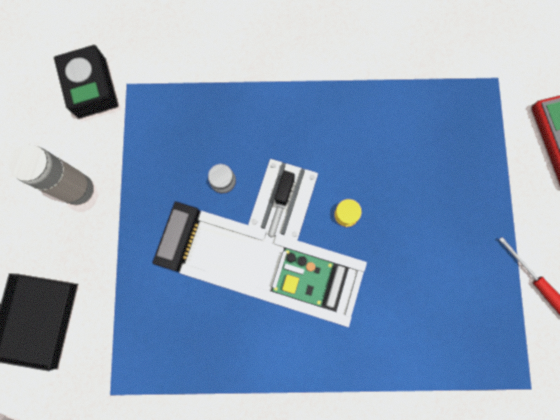

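View pics/scene0.png

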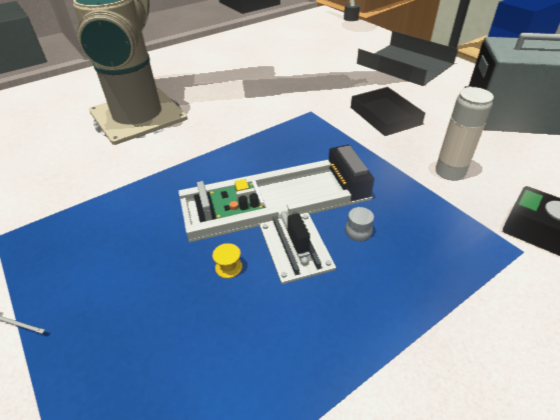

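View pics/wrist0.png

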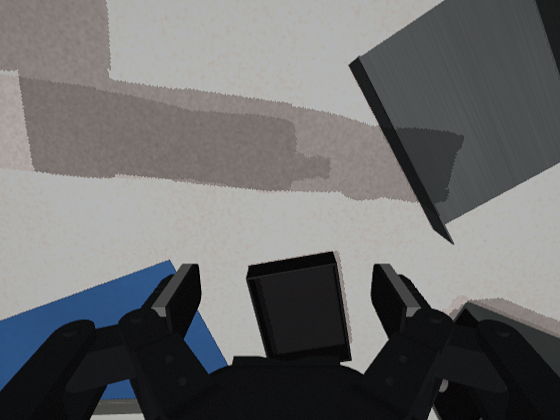

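The top view shows the rail running from lower right (carrier, handle near (347,290)) to upper left (contact block near (177,237)). The lock grip is at (285,188), the spool at (348,212) and the tin at (221,178). I'll enlarge it to measure corners.

```bash
cat > h.py <<'E'
import numpy as np
def ray(c,u,v,z):
    R=np.array(c["R"]);t=np.array(c["t"]);o=-R.T@t
    d=R.T@np.array([(u-c["cx"])/c["fx"],(v-c["cy"])/c["fy"],1]);return o+d*(z-o[2])/d[2]
def proj(c,X):
    p=np.array(c["R"])@np.array(X)+np.array(c["t"]);return np.array([c["cx"]+c["fx"]*p[0]/p[2],c["cy"]+c["fy"]*p[1]/p[2]])
E
python3 - <<'E'
import pickle,cv2
d=pickle.load(open("d0.pkl","rb"))
im=d["top"]["image"][150:335,145:375,::-1]
cv2.imwrite("pics/topz.png",cv2.resize(im,None,fx=3.4,fy=3.2,interpolation=cv2.INTER_CUBIC)[:600])
im=d["scene"]["image"][135:285,170:385,::-1]
cv2.imwrite("pics/scz.png",cv2.resize(im,None,fx=3.5,fy=3.5,interpolation=cv2.INTER_CUBIC))
E
```

```text
(no output)
```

View pics/topz.png

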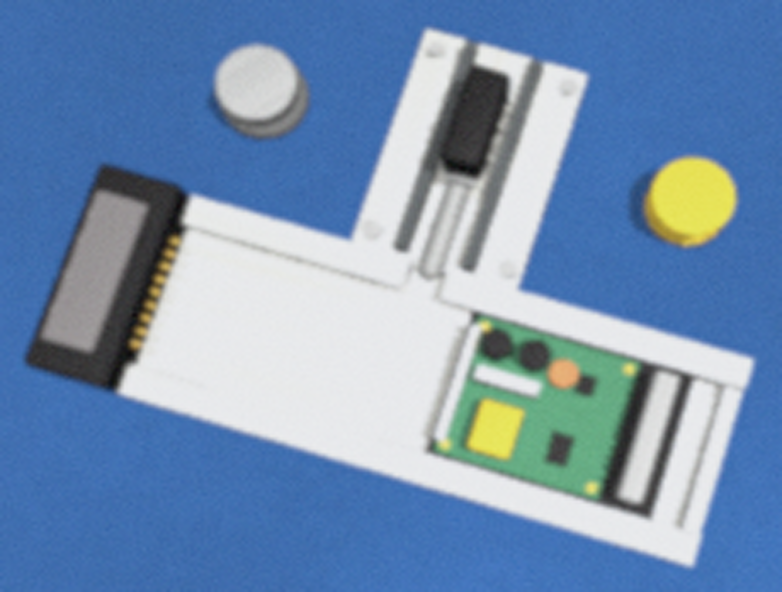

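View pics/scz.png

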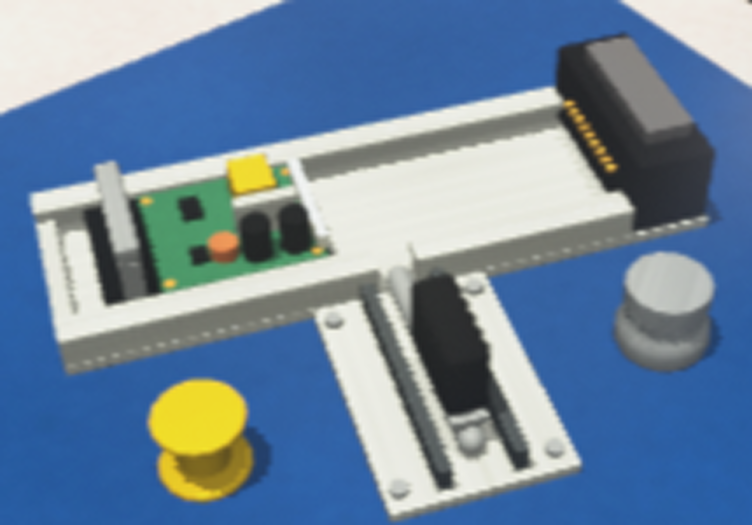

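```bash
python3 - <<'E'
import pickle,numpy as np
from h import *
d=pickle.load(open("d0.pkl","rb"));T=d["top"];S=d["scene"]
q=lambda p,z:ray(T,145+(p[0]+.5)/3.4-.5,150+(p[1]+.5)/3.2-.5,z)
P=lambda n,v:print(n,np.round(v,4))
a=q((753,358),.028);b=q((692,566),.028);c=q((122,392),.028);e=q((190,197),.028)
for n,v in zip("abce",(a,b,c,e)):P(n,v)
P("w",np.linalg.norm(a-b));P("w2",np.linalg.norm(c-e))
y=(c-b)+(e-a);y/=np.linalg.norm(y);yaw=np.arctan2(-y[0],y[1]);print("yaw deg",np.degrees(yaw))
y[2]=0;x=np.array([y[1],-y[0],0])
mid=(a+b)/2; O=mid+.19*y; O[2]=0; P("O",O)
rel=lambda X:np.round([(X-O)@x,(X-O)@y],4)
P("c rel",rel(c));P("e rel",rel(e))
# block top z=.07 corners
for p in((103,164),(28,360),(106,387),(188,187)):P("blk",rel(q(p,.07)))
for p in((655,372),(684,377),(646,504),(616,499)):P("bar",rel(q(p,.061)))
for p in((474,66),(509,75),(482,174),(442,163)):P("grip",rel(q(p,.072)))
P("spool",rel(q((692,200),.04)));P("tin",rel(q((257,84),.045)))
# scene check
s=lambda p,z:ray(S,170+(p[0]+.5)/3.5-.5,135+(p[1]+.5)/3.5-.5,z)
for p in((98,168),(115,163),(145,287),(127,297)):P("S bar",rel(s(p,.061)))
for p in((412,278),(450,275),(490,345),(455,362)):P("S grip",rel(s(p,.072)))
for p in((30,195),(66,343),(632,210),(557,88)):P("S rail",rel(s(p,.028)))
for p in((557,47),(625,37),(713,152),(640,172)):P("S blk",rel(s(p,.07)))
E
```

```text
a [ 0.5087 -0.0915  0.028 ]
b [ 0.3901 -0.053   0.028 ]
c [0.4939 0.2582 0.028 ]
e [0.6102 0.2229 0.028 ]
w 0.1247
w2 0.1215
yaw deg -18.165095223321416
O [0.5086 0.1083 0.    ]
c rel [-0.0607  0.1379]
e rel [0.0607 0.1406]
blk [0.0596 0.1822]
blk [-0.0585  0.1817]
blk [-0.0604  0.1371]
blk [0.0605 0.1336]
bar [ 0.0349 -0.1378]
bar [ 0.0368 -0.1533]
bar [-0.037  -0.1537]
bar [-0.039  -0.1379]
grip [0.1747 0.0071]
grip [ 0.1752 -0.0129]
grip [ 0.1147 -0.0163]
grip [0.1144 0.0063]
spool [ 0.1408 -0.1308]
tin [0.135  0.1232]
S bar [-0.0334 -0.1498]
S bar [-0.0347 -0.14  ]
S bar [ 0.0689 -0.1413]
S bar [ 0.0732 -0.1513]
S grip [ 0.1163 -0.0125]
S grip [0.1203 0.0063]
S grip [0.1715 0.0089]
S grip [ 0.1765 -0.0106]
S rail [-0.0623 -0.1907]
S rail [ 0.063  -0.1867]
S rail [0.0609 0.138 ]
S rail [-0.0601  0.1412]
S blk [-0.0475  0.1331]
S blk [-0.0439  0.1764]
S blk [0.0725 0.177 ]
S blk [0.0753 0.1316]
```

```bash
cat >> h.py <<'E'
from scipy.spatial.transform import Rotation as Ro
yaw=np.radians(-18.17)
X=np.array([np.cos(yaw),np.sin(yaw),0]);Y=np.array([-np.sin(yaw),np.cos(yaw),0])
O=np.array([.5047,.0964,0])
W=lambda x,y,z:O+x*X+y*Y+np.array([0,0,z])
def tool(o): return Ro.from_quat(o["tcp_rot"]).as_matrix()
E
python3 - <<'E'
from h import *
from workcell import bot
o=bot.get_obs();M=tool(o);print(np.round(M,3))
# angle about tool x so that tool z -> +-Y
for s in(1,-1):
    v=M.T@(s*Y);print(s,"turn deg",np.degrees(np.arctan2(-v[1],v[2])))
t=W(0,-.133,.16);print(t,W(0,.038,.055),W(.145,.008,.05))
print("delta tool",M.T@(t-o["eef_pos"]))
E
```

```text
[[-0.001 -0.934  0.357]
 [-0.002  0.357  0.934]
 [-1.     0.    -0.002]]
1 turn deg -2.7306487539426603
-1 turn deg 177.26935124605734
[ 0.46322562 -0.02996802  0.16      ] [0.51654982 0.13250515 0.055     ] [0.64496434 0.05878465 0.05      ]
delta tool [ 0.07115089 -0.44349232 -0.48702629]
```

Call:
apply_moves --increments '[[[0.004,-0.0246,-0.027,0,1],[0.004,-0.0246,-0.027,0,1],[0.004,-0.0246,-0.027,0,1],[0.004,-0.0246,-0.027,0,1],[0.004,-0.0246,-0.027,0,1],[0.004,-0.0246,-0.027,0,1],[0.004,-0.0246,-0.027,0,1],[0.004,-0.0246,-0.027,0,1],[0.004,-0.0246,-0.027,0,1],[0.004,-0.0246,-0.027,0,1],[0.004,-0.0246,-0.027,0,1],[0.004,-0.0246,-0.027,0,1],[0.004,-0.0246,-0.027,0,1],[0.004,-0.0246,-0.027,0,0.5],[0.004,-0.0246,-0.027,0,0],[0.004,-0.0246,-0.027,0,0],[0.004,-0.0246,-0.027,0,0],[0.003,-0.0252,-0.028,0,0],[0,0,0,-2.7,0],[0,0,0,0,0]]]' --squeeze 30

```text
time: 2.15
eef_pos: [0.4634, -0.0302, 0.1599]
tcp_rot: [-0.414, 0.573, 0.414, 0.573]
force: [-0.6, -0.6, 0.3]
finger_gap: 0.5
```

```bash
python3 - <<'E'
from h import *
from workcell import bot,camera
import cv2,pickle
o=bot.get_obs();M=tool(o);print(o["time"],o["eef_pos"],o["finger_gap"],o["qpos"],o["force"])
print("dtool",M.T@(W(0,-.133,.036)-o["eef_pos"]), "yaw err",np.degrees(np.arctan2((M.T@Y)[1],(M.T@Y)[2])))
c=camera("wrist");im=c["image"][:,:,::-1].copy()
pickle.dump(c,open("w1.pkl","wb"))
for p in(W(.038,-.126,.061),W(.038,-.14,.061),W(-.038,-.14,.061),W(-.038,-.126,.061)):
    u=proj(c,p);print(u);cv2.circle(im,tuple(int(round(a)) for a in u),2,(0,0,255),1)
cv2.imwrite("pics/w1.png",im)
E
```

```text
2.15 [ 0.46337459 -0.03023067  0.15991869] 0.4997348849558918 [-2.04593388e-01  4.40086534e-02 -4.59988233e-01  1.06778920e+00
  1.48377080e-04  1.15328283e-01] [-0.5747054  -0.60494486  0.3140782 ]
dtool [1.23918855e-01 1.00066174e-04 1.98321310e-04] yaw err 0.16016472320189892
[293.76909115 248.78725682]
[278.28759922 248.82534373]
[277.33636234 164.83335248]
[294.27934816 164.78612645]
```

View pics/w1.png

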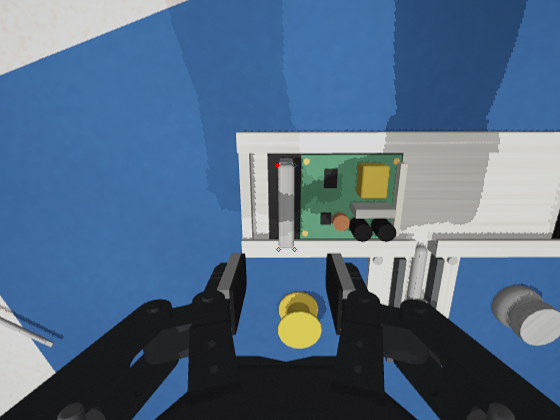

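The predicted bar corners (red, columns 278–294, rows 165–249) match the bar in the wrist view to within a few pixels. Next I descend and grip.

Call:
apply_moves --increments '[[[0.025,0,0,0,0],[0.025,0,0,0,0],[0.025,0,0,0,0],[0.02,0,0,0,0],[0.015,0,0,0,0],[0.012,0,0,0,0],[0,0,0,0,0],[0,0,0,0,-1],[0,0,0,0,-1],[0,0,0,0,-1],[0,0,0,0,-1],[0,0,0,0,-1]]]' --squeeze 30

```text
time: 3.4
eef_pos: [0.4644, -0.0295, 0.0393]
tcp_rot: [-0.415, 0.572, 0.414, 0.573]
force: [-1.4, 0.3, 6.1]
finger_gap: 0.16
```

```bash
python3 - <<'E'
from h import *
from workcell import bot,camera
import cv2,pickle
o=bot.get_obs();M=tool(o);print(o["time"],o["eef_pos"],o["finger_gap"],o["force"])
print("dtool home",M.T@(W(0,.038,.036)-o["eef_pos"]))
c=camera("scene");cv2.imwrite("pics/s2.png",cv2.resize(c["image"][110:290,150:400,::-1],None,fx=3.2,fy=3.2))
E
```

```text
3.4 [ 0.46440901 -0.02951497  0.03930352] 0.1597797296866056 [-1.39788786  0.330109    6.05397815]
dtool home [0.00334268 0.00108868 0.17019911]
```

View pics/s2.png

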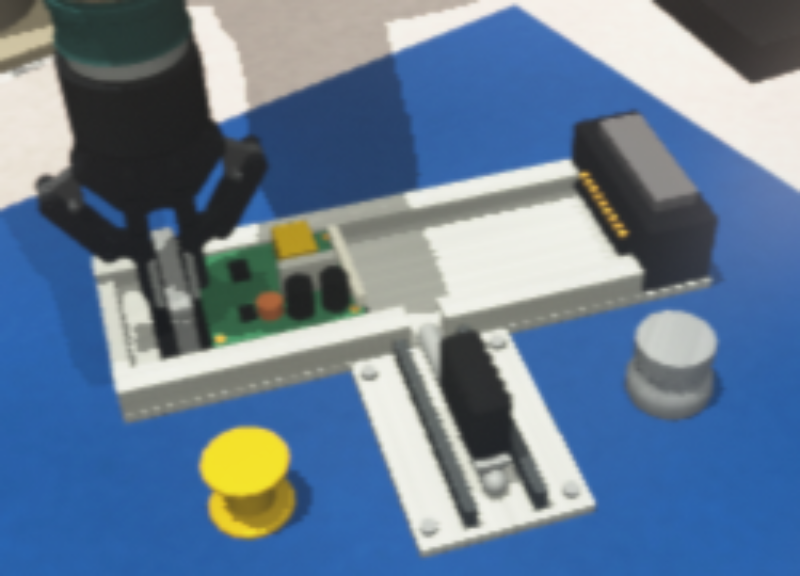

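Gripped: a gap of 0.16 is about 13.6 mm, which matches the 14 mm bar. There is a slight upward force, so I'll ease up a little and push.

Call:
apply_moves --increments '[[[-0.003,0,0,0,-1],[0,0,0.005,0,-1],[0,0,0.01,0,-1],[0,0,0.014,0,-1],[0,0,0.014,0,-1],[0,0,0.014,0,-1],[0,0,0.014,0,-1],[0,0,0.014,0,-1],[0,0,0.014,0,-1],[0,0,0.014,0,-1],[0,0,0.014,0,-1],[0,0,0.012,0,-1],[0,0,0.008,0,-1],[0,0,0.006,0,-1],[0,0,0,0,-1]]]'

```text
time: 4.95
eef_pos: [0.5116, 0.1166, 0.0413]
tcp_rot: [-0.415, 0.573, 0.415, 0.573]
force: [-0.6, -0.2, -5.6]
finger_gap: 0.157
```

```bash
python3 - <<'E'
from h import *
from workcell import bot,camera
import cv2,pickle
o=bot.get_obs();M=tool(o);print(o["time"],o["eef_pos"],o["finger_gap"],"Ftool",M.T@o["force"])
print("dtool home",M.T@(W(0,.038,.036)-o["eef_pos"]))
c=camera("scene");cv2.imwrite("pics/s3.png",cv2.resize(c["image"][110:290,150:400,::-1],None,fx=3.2,fy=3.2))
E
```

```text
4.95 [0.51157486 0.11662445 0.04131951] 0.15686535046778385 Ftool [ 5.63153546  0.50687685 -0.41591979]
dtool home [0.00532156 0.00022415 0.01663955]
```

View pics/s3.png

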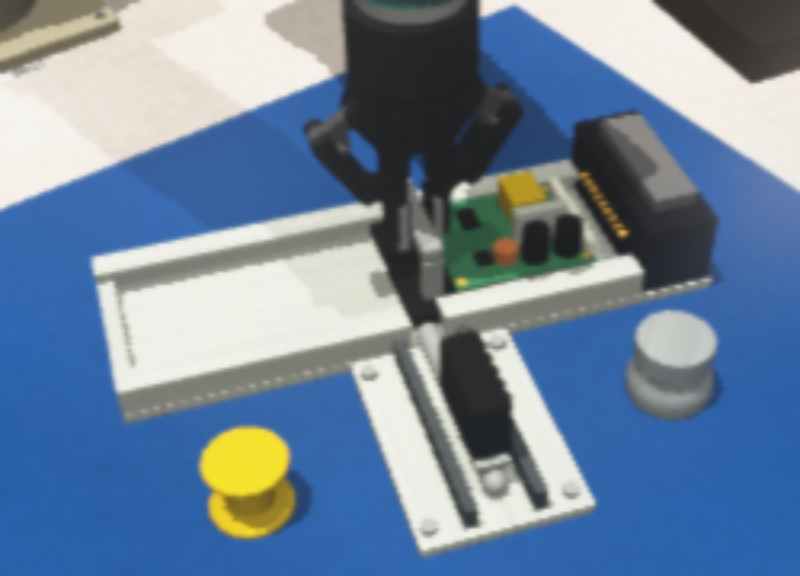

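The carrier is about 17 mm short of home. I'll continue slowly.

Call:
apply_moves --increments '[[[0.001,0,0.004,0,-1],[0,0,0.004,0,-1],[0,0,0.003,0,-1],[0,0,0.002,0,-1],[0,0,0.001,0,-1],[0,0,0,0,-1]]]'

```text
time: 5.6
eef_pos: [0.5158, 0.1296, 0.0404]
tcp_rot: [-0.415, 0.573, 0.415, 0.573]
force: [0.5, 0.3, -5.2]
finger_gap: 0.159
```

Call:
apply_moves --increments '[[[0,0,0.001,0,-1],[0,0,0.001,0,-1],[0,0,0.001,0,-1]]]'

```text
time: 5.9
eef_pos: [0.5165, 0.1322, 0.0403]
tcp_rot: [-0.415, 0.573, 0.415, 0.573]
force: [-0.3, -0.5, -4.7]
finger_gap: 0.161
```

Call:
apply_moves --increments '[[[0,0,0.001,0,-1],[0,0,0.001,0,-1]]]'

```text
time: 6.1
eef_pos: [0.5172, 0.1342, 0.0403]
tcp_rot: [-0.415, 0.573, 0.415, 0.573]
force: [-0.4, 0.3, -5.3]
finger_gap: 0.157
```

Call:
apply_moves --increments '[[[0,0,0.001,0,-1],[0,0,0.001,0,-1]]]'

```text
time: 6.3
eef_pos: [0.5172, 0.1344, 0.0403]
tcp_rot: [-0.415, 0.574, 0.413, 0.572]
force: [-1.4, -7.6, -1.5]
finger_gap: 0.158
```

Call:
apply_moves --increments '[[[0,0,0.001,0,-1],[0,0,0.001,0,-1]]]'

```text
time: 6.5
eef_pos: [0.5172, 0.1344, 0.0403]
tcp_rot: [-0.416, 0.576, 0.412, 0.571]
force: [-3.4, -13.7, 0.8]
finger_gap: 0.16
```

```bash
python3 - <<'E'
from h import *
from workcell import bot,camera
import cv2,pickle
o=bot.get_obs();M=tool(o);print(o["time"],o["eef_pos"],o["finger_gap"],"Ftool",M.T@o["force"])
print("dtool home",M.T@(W(0,.038,.036)-o["eef_pos"]))
c=camera("scene");cv2.imwrite("pics/s4.png",cv2.resize(c["image"][130:240,270:400,::-1],None,fx=5,fy=5))
E
```

```text
6.5 [0.5171592  0.13442101 0.04027324] 0.1600967973232466 Ftool [ -0.63086106  -1.04248046 -14.04275948]
dtool home [ 4.29166237e-03 -2.07255811e-05 -1.97069178e-03]
```

View pics/s4.png

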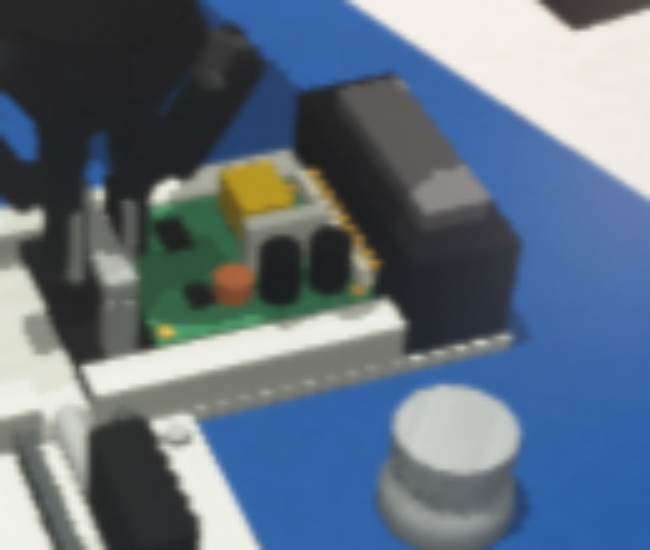

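Hard stop: the position has stopped changing while the command advances, with 14 N along the rail, 2 mm from the predicted home. I'll release and rise.

Call:
apply_moves --increments '[[[0,0,-0.002,0,-1],[0,0,0,0,-0.2],[0,0,0,0,-0.2],[0,0,0,0,-0.2],[-0.015,0,0,0,-0.2],[-0.03,0,0,0,-0.2],[-0.03,0,0,0,0],[-0.03,0,0,0,0],[0,0,0,0,0.1]]]'

```text
time: 7.45
eef_pos: [0.5222, 0.1371, 0.1507]
tcp_rot: [-0.416, 0.569, 0.413, 0.576]
force: [0.7, 0.5, 0.9]
finger_gap: 0.55
```

```bash
python3 - <<'E'
from h import *
from workcell import bot,camera
import cv2,pickle
o=bot.get_obs();M=tool(o);print(o["time"],o["eef_pos"],o["finger_gap"],"Ftool",M.T@o["force"])
print("dtool grip",M.T@(W(.145,.008,.040)-o["eef_pos"]),"yaw err",np.degrees(np.arctan2((M.T@Y)[1],(M.T@Y)[2])))
c=camera("wrist");im=c["image"][:,:,::-1].copy()
for x in(.115,.175):
  for y in(-.004,.02):
    u=proj(c,W(x,y,.072));print(u);cv2.circle(im,tuple(int(round(a)) for a in u),2,(0,0,255),1)
for y in(.031,.045):
  for x in (-.038,.038):
    u=proj(c,W(x,y,.061));cv2.circle(im,tuple(int(round(a)) for a in u),2,(0,0,255),1)
cv2.imwrite("pics/w5.png",im)
c=camera("top");pickle.dump(c,open("t5.pkl","wb"))
cv2.imwrite("pics/t5.png",cv2.resize(c["image"][150:335,145:375,::-1],None,fx=3.2,fy=3.2,interpolation=cv2.INTER_CUBIC))
E
```

```text
7.45 [0.52217386 0.13714819 0.1506655 ] 0.549681030192082 Ftool [-0.9157733  -0.49071273  0.66286426]
dtool grip [ 0.11178092 -0.14006689 -0.03676265] yaw err 0.0006939899550062808
[232.6529117  330.11636149]
[258.8621919  330.02445558]
[236.08986841 380.49484872]
[260.59721705 380.3889689 ]
```

View pics/w5.png

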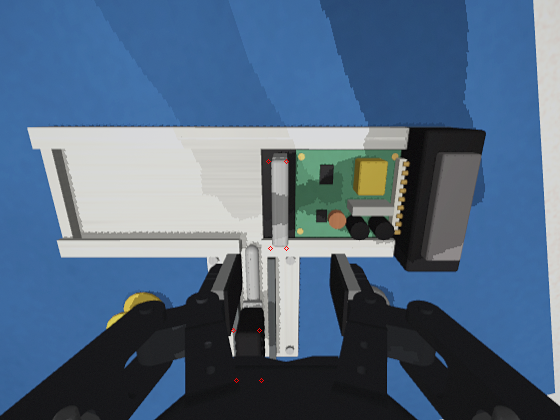

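View pics/t5.png

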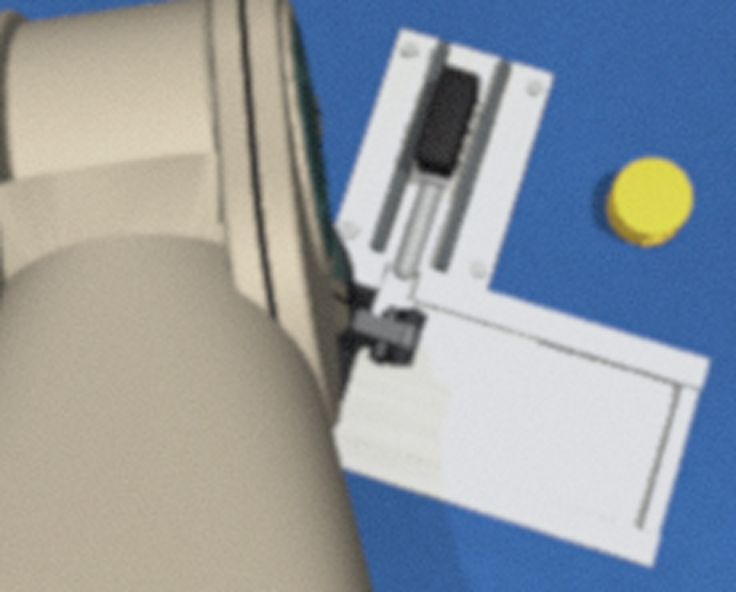

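The wrist view shows the board edge against the gold pins at column ~400 and the handle at columns 272–288, so the carrier looks home. The lock grip is at (250,330). I'll move above it and check again.

Call:
apply_moves --increments '[[[0,-0.015,-0.005,0,0.1],[0,-0.025,-0.007,0,0.1],[0,-0.025,-0.007,0,0.1],[0,-0.025,-0.007,0,0.1],[0,-0.025,-0.006,0,0.1],[0,-0.025,-0.005,0,0.1],[0,0,0,0,0.1]]]'

```text
time: 8.25
eef_pos: [0.6421, 0.0546, 0.1434]
tcp_rot: [-0.414, 0.573, 0.414, 0.573]
force: [-0.5, 1.2, 0.4]
finger_gap: 0.547
```

```bash
python3 - <<'E'
from h import *
from workcell import bot,camera
import cv2,pickle
o=bot.get_obs();M=tool(o);print(o["time"],o["eef_pos"],o["finger_gap"],"Ftool",M.T@o["force"]);print(np.round(M,3))
print("dtool grip",M.T@(W(.145,.008,.040)-o["eef_pos"]),"yaw err",np.degrees(np.arctan2((M.T@Y)[1],(M.T@Y)[2])))
c=camera("wrist");im=c["image"][:,:,::-1].copy()
pickle.dump(c,open("w6.pkl","wb"))
for x in(.115,.175):
  for y in(-.004,.02):
    u=proj(c,W(x,y,.072));print(u);cv2.circle(im,tuple(int(round(a)) for a in u),2,(0,0,255),1)
for y in(.031,.045):
  for x in (-.038,.038):
    u=proj(c,W(x,y,.061));cv2.circle(im,tuple(int(round(a)) for a in u),2,(0,0,255),1)
cv2.imwrite("pics/w6.png",im)
E
```

```text
8.25 [0.6421204  0.05462727 0.14337704] 0.547164494978623 Ftool [-0.35794678  0.7919983   0.94882182]
[[ 0.    -0.949  0.315]
 [-0.001  0.315  0.949]
 [-1.    -0.001 -0.001]]
dtool grip [ 0.10337515 -0.00133265  0.00489751] yaw err 0.18314840282502823
[276.04908094 183.3912183 ]
[308.19019093 183.29717516]
[277.01648974 256.10504339]
[306.69791643 256.03165147]
```

View pics/w6.png

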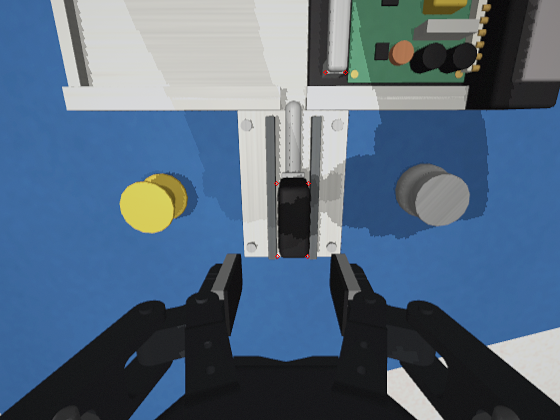

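The grip sits at columns 278–311, rows 178–258, within about 2 mm of the predicted corners. The spool (148,205) and tin (440,195) are clear of the fingers. I'll descend and grip.

Call:
apply_moves --increments '[[[0.015,-0.001,0.006,0,0.1],[0.025,0,0,0,0.1],[0.025,0,0,0,0.1],[0.02,0,0,0,0.1],[0.013,0,0,0,0.1],[0.003,0,0,0,0.1],[0,0,0,0,0.1],[0,0,0,0,-1],[0,0,0,0,-1],[0,0,0,0,-1],[0,0,0,0,-1]]]' --squeeze 40

```text
time: 9.4
eef_pos: [0.6427, 0.0611, 0.0458]
tcp_rot: [-0.415, 0.573, 0.413, 0.573]
force: [-1.8, -4.5, 4.8]
finger_gap: 0.271
```

```bash
python3 - <<'E'
from h import *
from workcell import bot,camera
import cv2
o=bot.get_obs();M=tool(o);print(o["time"],o["eef_pos"],o["finger_gap"],"Ftool",M.T@o["force"])
print("dtool end",M.T@(W(.095,.008,.040)-o["eef_pos"]))
c=camera("scene");cv2.imwrite("pics/s7.png",cv2.resize(c["image"][110:290,150:400,::-1],None,fx=3.2,fy=3.2))
E
```

```text
9.4 [0.64272367 0.06111228 0.045835  ] 0.27131029800014606 Ftool [-4.7499357   0.29410394 -4.83857673]
dtool end [ 0.00572884  0.04715642 -0.00156841]
```

View pics/s7.png

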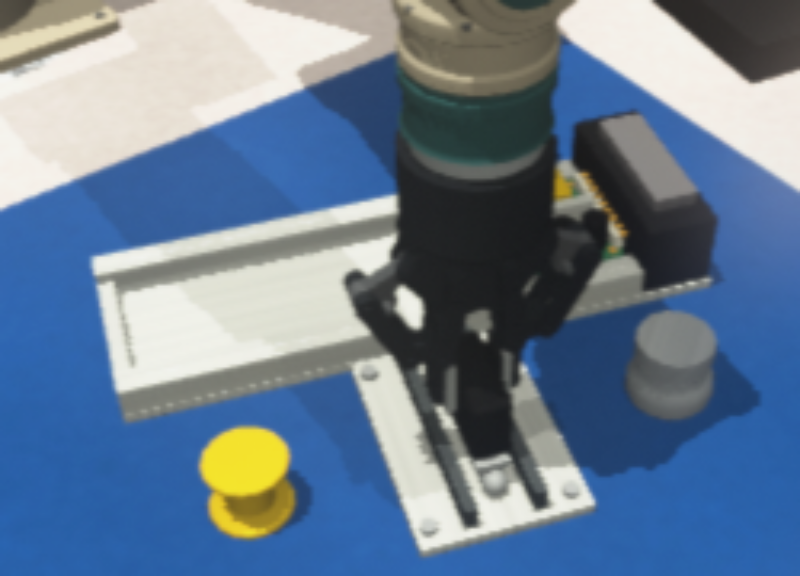

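The grip is held: the gap is 23 mm against a 24 mm block. I'll slide it inward.

Call:
apply_moves --increments '[[[-0.002,0,0,0,-1],[0,0.004,0,0,-1],[0,0.006,0,0,-1],[0,0.006,0,0,-1],[0,0.006,0,0,-1],[0,0.006,0,0,-1],[0,0.006,0,0,-1],[0,0.004,0,0,-1],[0,0.003,0,0,-1],[0,0,0,0,-1]]]'

```text
time: 10.45
eef_pos: [0.6027, 0.0743, 0.0459]
tcp_rot: [-0.415, 0.574, 0.414, 0.572]
force: [-0.1, -5.5, -4.6]
finger_gap: 0.273
```

Call:
apply_moves --increments '[[[0,0.002,0,0,-1],[0,0.002,0,0,-1],[0,0.001,0,0,-1]]]'

```text
time: 10.75
eef_pos: [0.5986, 0.0757, 0.0459]
tcp_rot: [-0.415, 0.573, 0.414, 0.573]
force: [0.2, -5.9, -5.3]
finger_gap: 0.272
```

Call:
apply_moves --increments '[[[0,0.001,0,0,-1],[0,0.001,0,0,-1],[0,0,0,0,-1]]]'

```text
time: 11.05
eef_pos: [0.5965, 0.0764, 0.0459]
tcp_rot: [-0.415, 0.573, 0.414, 0.573]
force: [1.0, -5.8, -5.1]
finger_gap: 0.27
```

```bash
python3 - <<'E'
from h import *
from workcell import bot,camera
import cv2
o=bot.get_obs();M=tool(o);print(o["time"],o["eef_pos"],o["finger_gap"],"Ftool",M.T@o["force"])
print("dtool end",M.T@(W(.095,.008,.040)-o["eef_pos"]))
c=camera("scene");cv2.imwrite("pics/s8.png",cv2.resize(c["image"][110:290,150:400,::-1],None,fx=3.2,fy=3.2))
E
```

```text
11.05 [0.59654474 0.07638122 0.045913  ] 0.26955150042256437 Ftool [ 5.12578064 -2.79442257 -5.18875459]
dtool end [ 0.00591822 -0.0014883  -0.00160477]
```

View pics/s8.png

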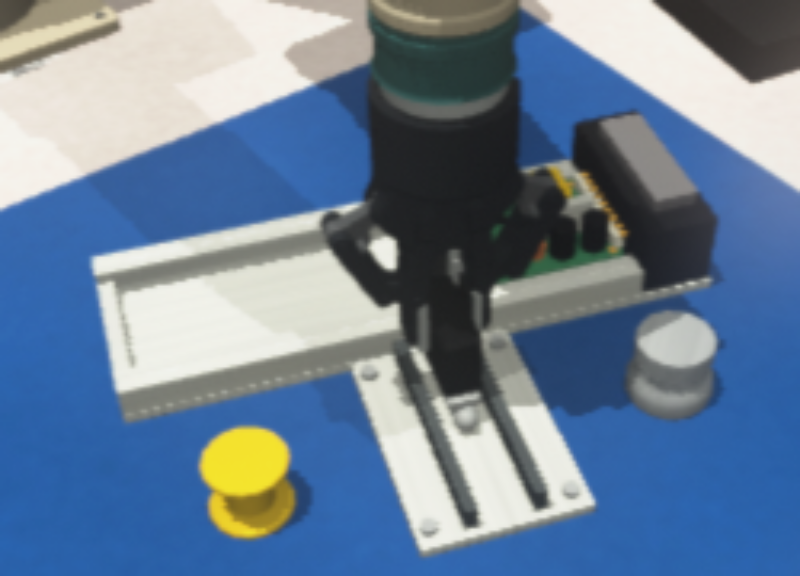

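No end stop felt yet, only about 3 N of friction. I'll continue to the stop.

Call:
apply_moves --increments '[[[0,0.001,0,0,-1],[0,0.001,0,0,-1]]]'

```text
time: 11.3
eef_pos: [0.5948, 0.0769, 0.0459]
tcp_rot: [-0.415, 0.573, 0.414, 0.573]
force: [1.4, -6.2, -5.6]
finger_gap: 0.271
```

Call:
apply_moves --increments '[[[0,0.001,0,0,-1],[0,0.001,0,0,-1]]]'

```text
time: 11.5
eef_pos: [0.593, 0.0776, 0.046]
tcp_rot: [-0.415, 0.573, 0.414, 0.573]
force: [1.4, -5.6, -5.3]
finger_gap: 0.273
```

Call:
apply_moves --increments '[[[0,0.001,0,0,-1],[0,0.001,0,0,-1]]]'

```text
time: 11.7
eef_pos: [0.5928, 0.0776, 0.046]
tcp_rot: [-0.416, 0.573, 0.412, 0.573]
force: [6.2, -7.6, -9.7]
finger_gap: 0.271
```

Call:
apply_moves --increments '[[[0,0.001,0,0,-1],[0,0.001,0,0,-1]]]'

```text
time: 11.9
eef_pos: [0.5928, 0.0776, 0.046]
tcp_rot: [-0.417, 0.572, 0.411, 0.574]
force: [11.3, -8.5, -13.8]
finger_gap: 0.274
```

End stop felt: no further motion and the force is rising. I'll release and lift clear.

Call:
apply_moves --increments '[[[0,-0.002,0,0,-1],[0,0,0,0,0.1],[0,0,0,0,0.1],[0,0,0,0,0.1],[0,0,0,0,0.1],[-0.015,0,0,0,0.1],[-0.03,0,0,0,0.1],[-0.03,0,0,0,0.1],[-0.03,0,0,0,0.1],[-0.03,-0.015,0,0,0.1],[-0.02,-0.03,0,0,0.1],[0,-0.03,0,0,0.1],[0,0,0,0,0.1]]]'

```text
time: 13.2
eef_pos: [0.6663, 0.0549, 0.2041]
tcp_rot: [-0.416, 0.571, 0.413, 0.575]
force: [-0.9, 0.0, 0.0]
finger_gap: 0.554
```

```bash
python3 - <<'E'
from h import *
from workcell import bot,camera
import cv2,pickle
o=bot.get_obs();M=tool(o);print(o["time"],o["eef_pos"],o["finger_gap"],"Ftool",M.T@o["force"])
d={}
for n in("scene","wrist"):
    c=camera(n);d[n]=c;im=c["image"][:,:,::-1].copy()
    if n=="wrist":
      for p in[(x,y,.072) for x in(.065,.125) for y in(-.004,.02)]+[(x,y,.061) for x in(-.038,.038) for y in(.031,.045)]:
        u=proj(c,W(*p));print(p,np.round(u,1));cv2.circle(im,tuple(int(round(a)) for a in u),2,(0,0,255),1)
      cv2.imwrite("pics/w9.png",im)
    else: cv2.imwrite("pics/s9.png",cv2.resize(im[110:290,150:400],None,fx=3.2,fy=3.2))
pickle.dump(d,open("d9.pkl","wb"))
E
```

```text
13.2 [0.66628135 0.05494144 0.20407769] 0.5541620285457933 Ftool [-0.01270184  0.84134683 -0.23931609]
(0.065, -0.004, 0.072) [268.4  88.7]
(0.065, 0.02, 0.072) [296.1  88.7]
(0.125, -0.004, 0.072) [269.6 158.4]
(0.125, 0.02, 0.072) [295.5 158.3]
(-0.038, 0.031, 0.061) [310.7 -49.8]
(-0.038, 0.045, 0.061) [328.3 -49.9]
(0.038, 0.031, 0.061) [308.5  56.4]
(0.038, 0.045, 0.061) [324.5  56.4]
```

View pics/s9.png

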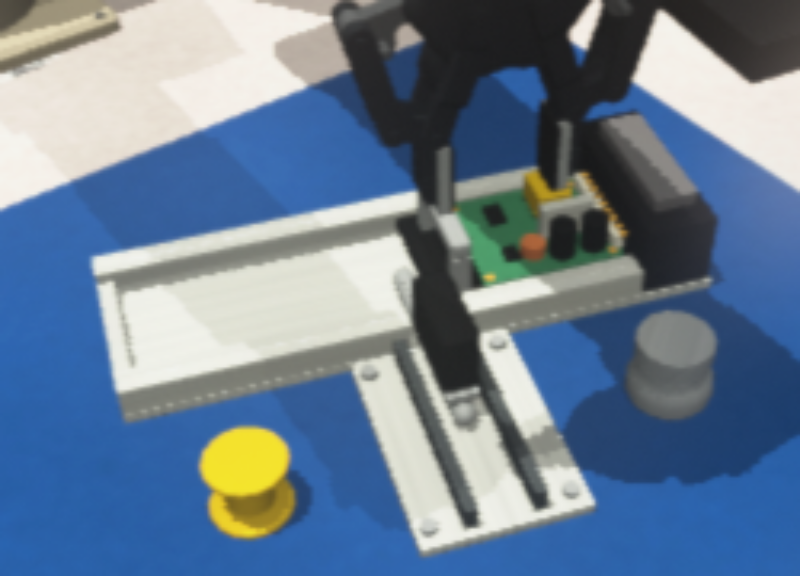

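View pics/w9.png

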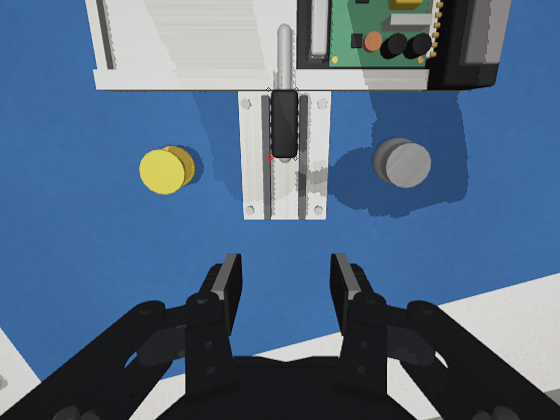

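The grip outline (columns 271–298, rows 89–158) coincides with the fully-in position. The bolt lies across the channel behind the carrier, the handle's lock-side end (310–327, ~57) is at home, and the spool and tin are standing.

```bash
python3 -c "
from workcell import ticket
print(ticket.job_done())"
```

```text
the job is handed in; nothing more can be done
None
```

I pushed the carrier home against the contact block and slid the lock grip in to its end stop. I then let go, lifted clear and handed the job in at about 13 s; no verdict was reported.

- **Carrier:** I gripped the handle bar and pushed until it hit a hard stop. At about 14 N the position no longer changed, and it stood 2 mm beyond the home point I had measured from the camera images. The lock was still out at that point.
- **Lock:** The grip slid with only a few newtons until a clear stop, about 53 mm from where I gripped it. I measured its stop about 5 mm beyond the fully-in point I had computed. The final wrist picture shows the grip outline on its fully-in position, with the bolt across the channel behind the carrier.
- **Spool and tin:** Both were standing, with no visible shift, in the final pictures. I checked this by eye and did not measure it.
- **Robot:** It is clear of everything, with under 1 N on the tool.

The block face in the images put the rail's origin 12 mm behind where the rail's rear end did, assuming that end lies 190 mm from the origin. I used the block-face value, which the lock grip's position in the images also supported. Gripping each part also gave small vertical forces of about 5 N, which I eased by raising the tool 2–3 mm.

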